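# Slide the jaw-model plate onto its two locating pins

### The arm

A 6-joint arm with a two-finger parallel gripper is mounted at the origin on the work surface. World frame = base frame: x ahead of the robot, y to its left, z up, the work surface at z = 0. Lengths are in m, angles in rad, forces in N, time in s.
With the tool pointing down it reaches from about 0.35 to 0.725 m from the base axis. Payload 4.3 kg.
Tool frame: the origin (TCP) lies at the very end of the fingers, on their centre line; the grasp point (between the pads) lies 19 mm behind it (ctrl.hold_point_z is the distance from the TCP to the grasp point, in m); z points along the fingers, y is the direction in which the jaws open and shut (so a half turn about z gives the same grasp; the last joint's range is limited). The gripper opens to 85 mm and grips with 20 to 120 N. Pads are 22 mm wide; open, the fingers measure 114 mm over their backs; the gripper's body (76 mm by 85 mm) begins 54 mm behind the grasp point. The pads swing forward as they close: fully open they stand 13 mm farther back than shut.
Start: joints at [1.055, 0.377, 0.081, 1.274, 0, 1.46], TCP at [0.227, 0.528, 0.231] pointing down, gripper open.
Joint ranges: [-2.72, 2.72], [-0.84, 1.66], [-1.02, 1.22], [-1.77, 2.12], [-1.37, 1.28], [-3.14, 3.14]. Speed limits (rad/s): [2.57, 2.57, 3.14, 3.14, 3.14, 3.14].

### API

Orientations are given as [roll, pitch, yaw] about the fixed x, y, z axes, in that order (R = Rz(yaw) Ry(pitch) Rx(roll)).
In Python, from station import readout, vision, ctrl gives the robot as it stands.
- The arm moves only by the tool servo_tool, never from a script. Its arguments are lists of equal length, an entry for each row: "rot": the turn, a rotation vector about the tool's x, y, z in degrees, a list of three; "xyz": the shift along the tool's x, y, z in mm, a list of three; "fingers": the closure, from 0 (fully open) to 1 (shut). A call has 1 to 12 rows; each row shifts and turns the pose as measured when the row begins, along the tool's axes as they then stand; what a row does not reach is not made up. A row lasts 1/12 s, in which the tool goes at most 41.7 mm and 7.16 degrees, less where a joint would pass 70% of its speed; a pose out of reach is approached as far as the arm can. A call with a gripper value outside its range is refused whole. The fingers move at their own pace and stop on an object; "squeeze" is the grip in N (left out, the last holds). Time passes only in rows, so rows that do not move let the fingers close. It gives the time, the measured TCP pose, the force and the opening at its end, in the units of the state.
- readout.get_obs(): the state, without advancing time (a new reading comes with each control period).
- vision.capture(name): name is "scene" or "side" or "wrist"; returns (picture, depth): 480x640x3 uint8, red, green, blue; 480x640 float32, m along the optical axis (not along the pixel's ray), 0 where there is no reading.
- vision.calibration(name): a dict with "K" (3x3 intrinsics, pixels), "k1" (the pictures are not rectified: a ray, as slopes to the right and down, at radius r is drawn at 1 + k1 r^2 times it, then the intrinsics apply), "R" (3x3) and "t" (3): a world point X has camera coordinates R X + t. Camera axes: x right, y down, z forward; pixel columns grow to the right and rows downward; lengths in m; the calibration is good to about 2 mm. A picture is of the moment at which its call begins: read the wrist's pose just before it. calibration takes no time and is no camera call; for the wrist camera it gives the pose at the moment of the call.
- ctrl.hand_in(): hands the job in, once; it reports no verdict.
The state is a dict: "clock": time; "joints": joint angles; "joint_velocities": joint speeds; "effort": joint torques, N m; "eef_pos": TCP position; "orientation": TCP orientation; "ft_force": force on the tool from outside, world axes, zero at the start; "wrist_torque": the same for the moment, N m; "gripper_width": opening from 0.0 (shut) to 1.0 (fully open).
Only numpy, scipy, OpenCV 4.12 (cv2) and the standard library are available. Lean on these libraries where they do the work, as an engineer would, in place of code of your own. Each camera call takes 0.05 s, during which the arm holds its last target.

### The job

The metal carrier plate with the practice jaw model has been left lying on the raised ledge of its mounting base. With the fingers, nudge it sideways along the ledge and out over the lower deck until its two holes drop over the two locating pins and it lies flat and fully down on the deck. Push it gently and never pinch, lift or carry it; leave the cup, the bottle and the two small boxes alone, and finish clear of everything.

Things in the scene. Friction and masses are not known exactly. Their poses are not given: they have to be found in the camera images.
- base: Fixed grey mounting base, 160 (x) x 200 (y) mm. Origin on the table below the centre of the plate's place; axes along its sides; spans y -48 to +152 mm. Low deck: top 15 mm above the table. Raised ledge, full width, from y = +39 to +152 mm: top 27 mm above the table. The plate goes towards base -y, from ledge to deck.
- seat (a point): Point on the deck's top, 15 mm above the base's origin: the carrier's origin lies here, axes parallel to the base's, when seated (12 mm lower than on the ledge), its trailing edge 4 mm clear of the ledge. It drops by itself once both holes are within about 4 mm of the pins and the trailing edge is off the ledge.
- pin_near (a point): Foot, on the deck, of the steel pin at base x = -45, y = +2 mm: 9 mm diameter for 5 mm, then tapering to 3 mm at its top, 11.5 mm above the deck (0.5 mm below the ledge's top): the plate slides nearly level from the ledge onto the pins' tips.
- pin_far (a point): Foot, on the deck, of the other, identical pin, at base x = +45, y = +2 mm.
- carrier: Loose aluminium plate 120 (x) x 70 (y) x 10 mm, 0.35 kg, with a horseshoe jaw model fixed on it (|x| under 28 mm, up to 33 mm above the underside; flat heel 2 mm inside the +y edge). Origin: centre of the underside. Centre of mass 9 mm to +y. Starts on the ledge, about 70 mm to base +y of its seat, up to 12 degrees askew and 12 mm off in x, -y edge leading.
- hole_near (a point): Through hole of 12 mm diameter in the carrier, at the underside, at carrier x = -45, y = +2 mm; it goes over pin_near.
- hole_far (a point): The other 12 mm hole, at carrier x = +45, y = +2 mm; it goes over pin_far.
- cup: White cup, 60 mm across, 70 mm high, standing beyond the base. Origin under its centre. Leave alone.
- bottle: Clear bottle, 60 mm across, 150 mm high, standing beyond the deck's far corner. Origin under its centre. Leave alone.
- box_a: Small pink plastic box, 31 x 31 x 28 mm, standing past the deck's -y end. Origin under its centre. Leave alone.
- box_b: Small pink plastic box like the other, next to it. Leave alone.
Mind the look-alikes: they are no part of the job. Of the things shaped like the carrier, the aluminium one is meant.

How it is judged:
By the outcome, as a careful person would: the job done as asked, in the order asked, and still so for the second after the job is handed in, with the robot touching nothing.
It also fails if it takes over 38 s, if anything falls off the work surface, if the arm or the gripper's body presses on something with over 40 N, if the wrist force passes 120 N, or if a joint passes its speed limit or range.

## Working session

There is one attempt and no reset: what is moved stays moved. The work goes in short steps, Python scripts to look and compute and a tool call to move; the robot and the scene stay as the last step left them, time stands still between calls to the robot, and variables do not carry over. Pictures are saved under pics/ and viewed, and the job is handed in when it is done.

Besides the shell and the picture viewer there is one more tool, called after "Emit:" by a JSON object that holds its "name" and its "arguments". servo_tool: Moves the arm, as the interface text tells. Its arguments: {"type":"object","properties":{"rot":{"type":"array","items":{"type":"array","items":{"type":"number"}}},"xyz":{"type":"array","items":{"type":"array","items":{"type":"number"}}},"fingers":{"type":"array","items":{"type":"number"}},"squeeze":{"type":"number"}},"required":["rot","xyz","fingers"]}

```bash
mkdir -p pics; ls
python3 - <<'E'
from station import readout, vision, ctrl
import cv2,json
o=readout.get_obs();print(o)
for n in ("scene","side"):
    p,d=vision.capture(n);cv2.imwrite(f"pics/{n}0.png",p[:,:,::-1])
    import numpy as np;np.savez(f"/tmp/{n}0.npz",p=p,d=d)
    c=vision.calibration(n);print(n,c)
E
```

```text
pics
{'clock': 0.0, 'joints': array([1.05465850e+00, 3.78037795e-01, 7.96446295e-02, 1.27439693e+00,
       1.82018286e-05, 1.46048256e+00]), 'joint_velocities': array([ 0.00038025, -0.0010839 , -0.00054462, -0.00092207, -0.00035533,
       -0.00033001]), 'effort': array([ 4.09601835e-04, -4.63604987e+01,  2.69874430e+01,  2.09341804e-02,
       -4.31015769e-05,  9.43467342e-06]), 'eef_pos': array([0.22667255, 0.52773433, 0.23038255]), 'orientation': array([-3.13961301e+00, -2.37585056e-04,  2.73576834e+00]), 'ft_force': array([-0.2687541 , -0.37059596, -0.3460917 ]), 'wrist_torque': array([ 0.00591528, -0.0392406 ,  0.03314516]), 'gripper_width': 1.003084397627091}
scene {'K': array([[439.44679878,   0.        , 324.78177755],
       [  0.        , 439.44679878, 242.9160081 ],
       [  0.        ,   0.        ,   1.        ]]), 'k1': 0.037452168814838004, 'R': array([[-0.41015306,  0.9119392 ,  0.01188969],
       [ 0.71565918,  0.32990074, -0.61562768],
       [-0.56533743, -0.24399261, -0.78794746]]), 't': array([ 0.30318867, -0.38436662,  1.09155691])}
side {'K': array([[535.84087173,   0.        , 327.86443905],
       [  0.        , 535.84087173, 241.06988032],
       [  0.        ,   0.        ,   1.        ]]), 'k1': -0.1288049638906388, 'R': array([[-0.88796069, -0.45989181, -0.00503342],
       [-0.29238951,  0.57292686, -0.76567826],
       [ 0.35501294, -0.67842048, -0.64320407]]), 't': array([0.50598525, 0.24117963, 0.65268912])}
```

View pics/scene0.png

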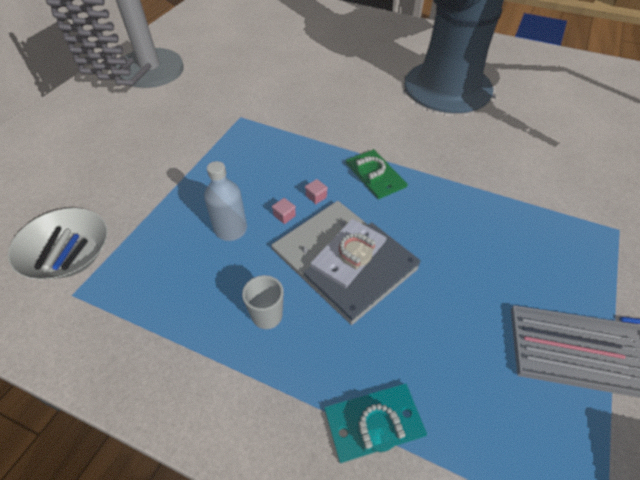

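View pics/side0.png

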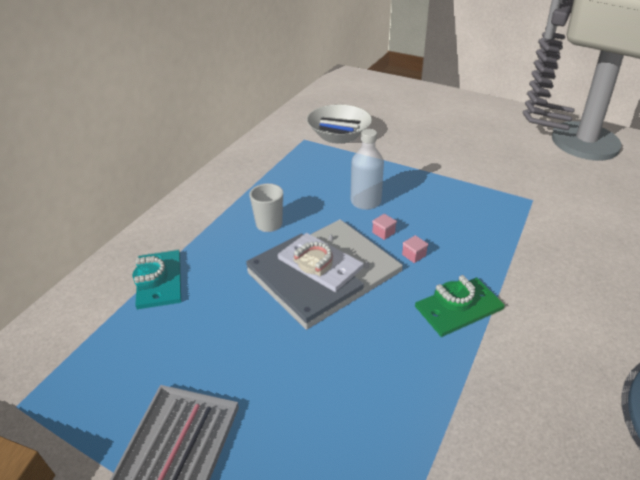

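Candidates shaped like the carrier: the aluminium plate on the base (scene 347,252; side 320,262), a green one (scene 376,173; side 460,305) and a teal one (scene 375,422; side 158,278). The aluminium one is the target. Next, a close crop and rectified top views.

```bash
cat > h.py <<'E'
import numpy as np,cv2
from station import readout, vision, ctrl
def dist(c): return np.array([c['k1'],0,0,0,0.])
def proj(c,X):
    X=np.atleast_2d(np.asarray(X,float))
    r,_=cv2.Rodrigues(c['R']); return cv2.projectPoints(X,r,c['t'],c['K'],dist(c))[0][:,0]
def toplane(c,uv,z):
    n=cv2.undistortPoints(np.asarray(uv,float).reshape(-1,1,2),c['K'],dist(c),criteria=(3,50,1e-10))[:,0]
    d=np.c_[n,np.ones(len(n))]@c['R']; C=-c['R'].T@c['t']
    return C+d*((z-C[2])/d[:,2])[:,None]
def cloud(c,d):
    v,u=np.nonzero(d>0); uv=np.c_[u,v].astype(float)
    n=cv2.undistortPoints(uv.reshape(-1,1,2),c['K'],dist(c),criteria=(3,50,1e-10))[:,0]
    P=np.c_[n,np.ones(len(n))]*d[v,u][:,None]
    return (P-c['t'])@c['R'],uv
def ortho(c,p,z,x0,x1,y0,y1,s):
    # image: col = (y1-y)*s... rows: x decreasing downward
    ys=np.arange(y1,y0,-1/s); xs=np.arange(x1,x0,-1/s)
    Y,X=np.meshgrid(ys,xs); 
    uv=proj(c,np.c_[X.ravel(),Y.ravel(),np.full(X.size,z)]).reshape(X.shape+(2,)).astype(np.float32)
    return cv2.remap(p,uv[...,0],uv[...,1],cv2.INTER_LINEAR)
E
python3 - <<'E'
from h import *
for n in("scene","side"):
    c=vision.calibration(n);f=np.load(f"/tmp/{n}0.npz");p,d=f['p'],f['d']
    pc,uv=cloud(c,d)
    print(n,toplane(c,[[347,252] if n=="scene" else [320,262]],.03), proj(c,[0.227,.528,.231]))
    for nm,q in dict(scene=dict(plate=(330,262),ledge=(355,300),deck=(310,240),mat=(300,340)),side=dict(plate=(345,272),ledge=(310,300),deck=(365,240),mat=(300,380)))[n].items():
        i=np.argmin(((uv-q)**2).sum(1));print(nm,pc[i])
E
```

```text
Traceback (most recent call last):
  File "h.py", line 13, in cloud
    n=cv2.undistortPoints(uv.reshape(-1,1,2),c['K'],dist(c),criteria=(3,50,1e-10))[:,0]
      ~~~~~~~~~~~~~~~~~~~^^^^^^^^^^^^^^^^^^^^^^^^^^^^^^^^^^^^^^^^^^^^^^^^^^^^^^^^^
cv2.error: OpenCV(4.12.0) :-1: error: (-5:Bad argument) in function 'undistortPoints'
> Overload resolution failed:
>  - undistortPoints() got an unexpected keyword argument 'criteria'
>  - undistortPoints() got an unexpected keyword argument 'criteria'
```

```bash
sed -i 's/cv2.undistortPoints(\(.*\),dist(c),criteria=(3,50,1e-10))/cv2.undistortPointsIter(\1,dist(c),None,None,(3,50,1e-10))/' h.py
python3 - <<'E'
from h import *
for n in("scene","side"):
    c=vision.calibration(n);f=np.load(f"/tmp/{n}0.npz");p,d=f['p'],f['d']
    pc,uv=cloud(c,d)
    print(n,toplane(c,[[347,252] if n=="scene" else [320,262]],.03), proj(c,[0.227,.528,.231]))
    for nm,q in dict(scene=dict(plate=(330,262),ledge=(355,300),deck=(310,240),mat=(300,340)),side=dict(plate=(345,272),ledge=(310,300),deck=(365,240),mat=(300,380)))[n].items():
        i=np.argmin(((uv-q)**2).sum(1));print(nm,pc[i])
    X=toplane(c,[[347,252] if n=="scene" else [320,262]],.03)[0]
    o=ortho(c,p,.027,X[0]-.16,X[0]+.16,X[1]-.2,X[1]+.2,2000)
    cv2.imwrite(f"pics/o_{n}.png",o[:,:,::-1]);print(X)
E
```

```text
scene [[ 0.59534683 -0.02422402  0.03      ]] [[813.81500033 109.14151572]]
plate [ 0.63143127 -0.0396696   0.03804016]
ledge [0.67483766 0.02210581 0.02808899]
deck [ 0.58760604 -0.09682113  0.0151614 ]
mat [ 7.58872309e-01 -3.25240333e-02  3.64729458e-04]
[ 0.59534683 -0.02422402  0.03      ]
side [[ 0.59384761 -0.0193378   0.03      ]] [[437.12257469 784.24728762]]
plate [ 0.54565476 -0.01156843  0.03523631]
ledge [0.56921486 0.05880917 0.02687083]
deck [ 0.55934323 -0.1190234   0.01473849]
mat [0.52188182 0.1746321  0.00061141]
[ 0.59384761 -0.0193378   0.03      ]
```

View pics/o_scene.png

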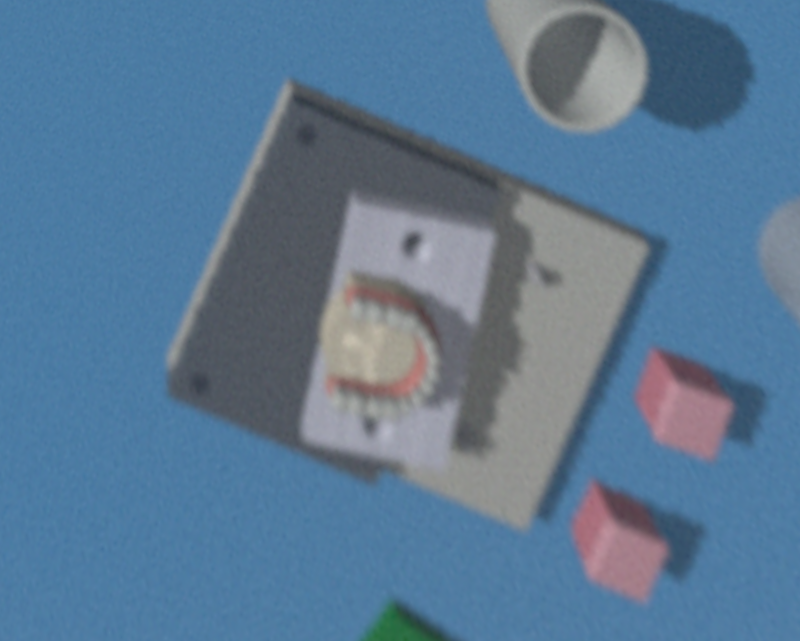

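View pics/o_side.png

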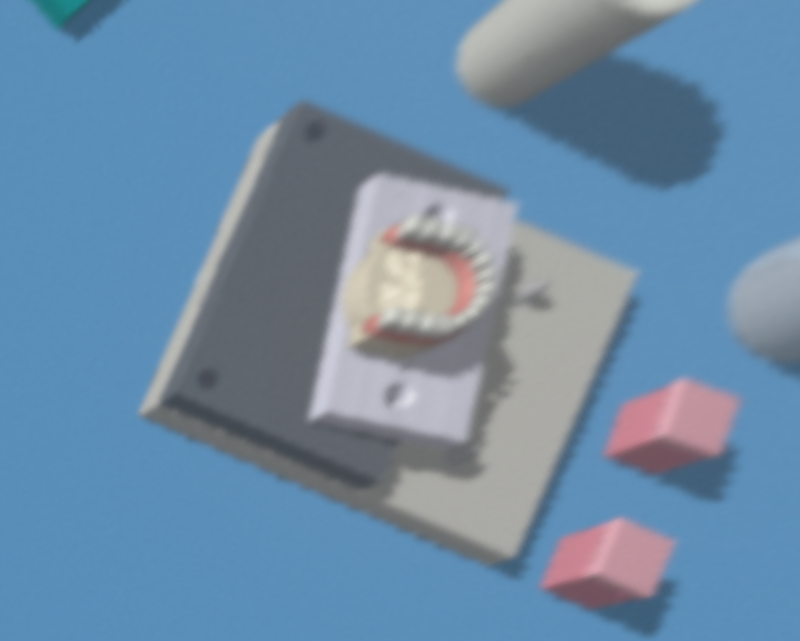

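```bash
cat > fit.py <<'E'
from h import *
from scipy.optimize import minimize
def Rz(a): return np.array([[np.cos(a),-np.sin(a)],[np.sin(a),np.cos(a)]])
def place(P,pose):
    P=np.asarray(P,float);q=P.copy();q[:,:2]=P[:,:2]@Rz(pose[2]).T+pose[:2];return q
def seg(a,b,n=60): 
    t=np.linspace(.04,.96,n)[:,None];return np.asarray(a)*(1-t)+np.asarray(b)*t
def base_segs():
    m=.001
    L=[(-80,39,27),(-80,152,27),(80,152,27),(80,39,27)]
    D=[(-80,39,15),(-80,-48,15),(80,-48,15),(80,39,15)]
    B=[(-80,152,0),(80,152,0)]
    s=[(L[0],L[1]),(L[1],L[2]),(L[2],L[3]),(D[0],D[1]),(D[1],D[2]),(D[2],D[3])]
    return [(np.array(a)*m,np.array(b)*m) for a,b in s]
def car_segs(zb=27):
    z=zb+10
    T=[(-60,-35,z),(60,-35,z),(60,35,z),(-60,35,z)]
    m=.001
    s=[(T[0],T[1]),(T[1],T[2]),(T[3],T[0]),(T[2],(28,35,z)),((-28,35,z),T[3])]
    return [(np.array(a)*m,np.array(b)*m) for a,b in s]
def circ(cx,cy,r,z,n=40):
    t=np.linspace(0,2*np.pi,n);return np.c_[cx+r*np.cos(t),cy+r*np.sin(t),0*t+z]*.001
def gradmag(p,s):
    l=cv2.GaussianBlur(cv2.cvtColor(p,cv2.COLOR_RGB2LAB).astype(np.float32),(0,0),s)
    g=0
    gx=cv2.Sobel(l,cv2.CV_32F,1,0);gy=cv2.Sobel(l,cv2.CV_32F,0,1)
    return np.sqrt((gx**2+gy**2).sum(2))
def score(c,G,segs,pose,extra=()):
    t=0;n=0
    P=np.vstack([seg(a,b) for a,b in segs]+list(extra))
    uv=proj(c,place(P,pose)).astype(np.float32)
    v=cv2.remap(G,uv[:,0].reshape(1,-1),uv[:,1].reshape(1,-1),cv2.INTER_LINEAR)
    return np.minimum(v,40).mean()
def fit(views,segs,x0,extra=()):
    x=np.array(x0,float)
    for s in (3,1.5,.8):
        Gs=[(c,gradmag(p,s)) for c,p in views]
        f=lambda q:-sum(score(c,G,segs,(q[0]/1000,q[1]/1000,np.radians(q[2])),extra) for c,G in Gs)
        q0=np.array([x[0]*1000,x[1]*1000,np.degrees(x[2])])
        st=3*s/1.5
        r=min((minimize(f,q0,method='Nelder-Mead',options=dict(initial_simplex=q0+np.vstack([np.zeros(3),k*st*np.eye(3)]),xatol=.01,fatol=1e-4)) for k in(1,-1)),key=lambda r:r.fun)
        x=np.array([r.x[0]/1000,r.x[1]/1000,np.radians(r.x[2])])
    return x,r.fun
def draw(c,p,items,fn,box,k=3):
    im=np.ascontiguousarray(p[:,:,::-1]);x0,y0,x1,y1=box
    im=cv2.resize(im[y0:y1,x0:x1],None,fx=k,fy=k,interpolation=cv2.INTER_CUBIC)
    for segs,pose,col in items:
        for s in segs:
            P=place(np.vstack(s),pose)
            uv=(proj(c,P)-[x0,y0]+.5)*k-.5
            cv2.polylines(im,[np.round(uv*8).astype(int)],False,col,1,cv2.LINE_AA,3)
    cv2.imwrite(fn,im)
def rel(b,c):
    d=Rz(b[2]).T@(np.array(c[:2])-b[:2]);return d*1000,np.degrees(c[2]-b[2])
E
cat > run1.py <<'E'
from fit import *
V={}
for n in("scene","side"):
    f=np.load(f"/tmp/{n}0.npz");V[n]=(vision.calibration(n),f['p'])
b0=(.575,-.080,np.radians(-23.3));c0=(.603,-.03,np.radians(-11.5))
for nm,vs in dict(scene=["scene"],side=["side"],both=["scene","side"]).items():
    vw=[V[k] for k in vs]
    b,fb=fit(vw,base_segs(),b0);c,fc=fit(vw,car_segs(),c0,[circ(s*45,2,6,37) for s in(-1,1)])
    print(nm,b[:2]*1000,np.degrees(b[2]),fb,"car",c[:2]*1000,np.degrees(c[2]),fc,"rel",rel(b,c))
    for k in vs:
        if nm!="both":
            draw(*V[k],[(base_segs(),b,(0,255,0)),([circ(s*45,2,4.5,15) for s in(-1,1)],b,(0,255,255)),(car_segs(),c,(0,0,255)),([circ(s*45,2,6,37) for s in(-1,1)],c,(0,0,255))],f"pics/fit_{k}.png",(250,190,440,330) if k=="scene" else (230,210,420,340),4)
E
python3 run1.py
```

```text
scene [573.55305354 -77.58657835] -21.946730942883683 -39.92887878417969 car [593.84458456 -21.26142761] -12.144986558954546 -39.089813232421875 rel (array([-2.23017129, 59.82721097]), np.float64(9.801744383929138))
side [574.58318053 -76.42596132] -22.960101157322043 -39.85221481323242 car [588.86769073 -29.63784245] -14.883575278086093 -31.24658203125 rel (array([-5.09873399, 48.65365567]), np.float64(8.076525879235948))
both [574.0043053  -76.30665209] -22.239718553784204 -79.71519470214844 car [596.03847918 -19.13816529] -15.515283730257089 -76.96257019042969 rel (array([-1.24225615, 61.25518346]), np.float64(6.7244348235271145))
```

```bash
sed -i 's/return np.minimum(v,40).mean()/return np.minimum(v,400).mean()**1/; s/return np.sqrt((gx\*\*2+gy\*\*2).sum(2))/return np.sqrt(np.sqrt((gx**2+gy**2).sum(2)))/' fit.py
python3 run1.py
```

```text
scene [576.77876818 -79.62294944] -25.02184406294193 -8.913276672363281 car [595.12904083 -18.86220246] -12.373999051997755 -10.756400108337402 rel (array([-9.07155697, 62.8196445 ]), np.float64(12.647845010944176))
side [571.86570277 -74.44864147] -23.46498062767389 -10.050135612487793 car [595.7941775  -13.22802278] -12.211738264063335 -10.8872709274292 rel (array([-2.42766888, 65.68593822]), np.float64(11.253242363610553))
both [571.44982022 -76.3775418 ] -23.33940965722735 -19.53748321533203 car [594.94330592 -19.47096747] -12.047247092901202 -20.126338958740234 rel (array([-0.97397399, 61.55772451]), np.float64(11.29216256432615))
```

View pics/fit_scene.png

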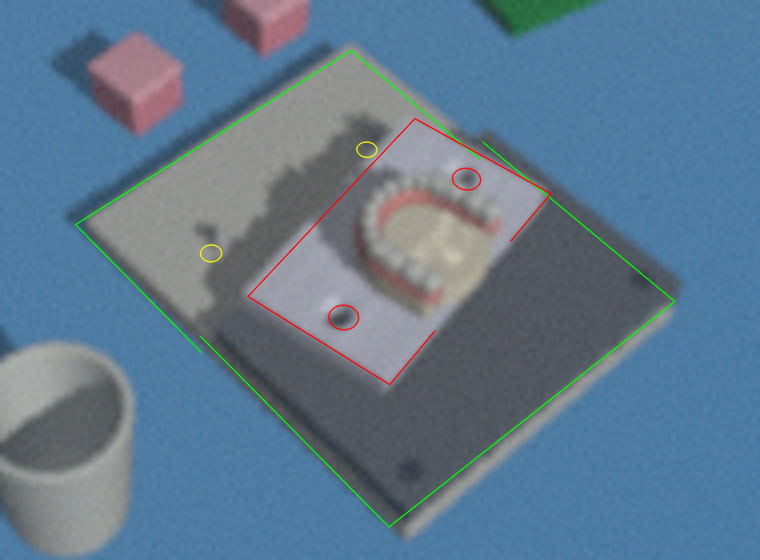

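View pics/fit_side.png

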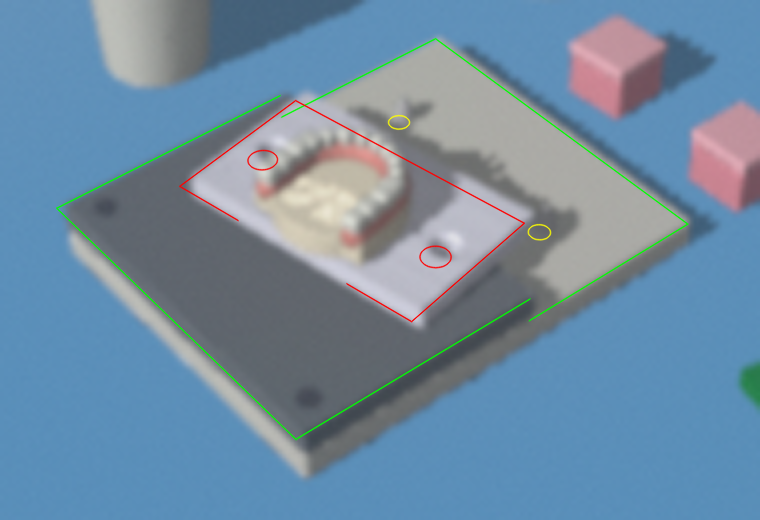

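Run:
```python
import numpy as np,cv2
for n,(x0,y0,x1,y1) in dict(scene=(262,195,426,323),side=(240,212,412,336)).items():
    p=np.load(f"/tmp/{n}0.npz")['p']
    im=cv2.resize(p[y0:y1,x0:x1,::-1],None,fx=4.65,fy=4.65,interpolation=cv2.INTER_LANCZOS4)
    im=np.clip((im.astype(float)-30)*1.4,0,255).astype(np.uint8)
    k=4.65
    for u in range(x0//10*10,x1,10):
        if u>=x0:cv2.line(im,(int((u-x0+.5)*k),0),(int((u-x0+.5)*k),6 if u%50 else 20),(0,255,255),1)
    for v in range(y0//10*10,y1,10):
        if v>=y0:cv2.line(im,(0,int((v-y0+.5)*k)),(6 if v%50 else 20,int((v-y0+.5)*k)),(0,255,255),1)
    cv2.imwrite(f"pics/z_{n}.png",im);print(im.shape)
```

```text
(595, 763, 3)
(577, 800, 3)
```

View pics/z_scene.png

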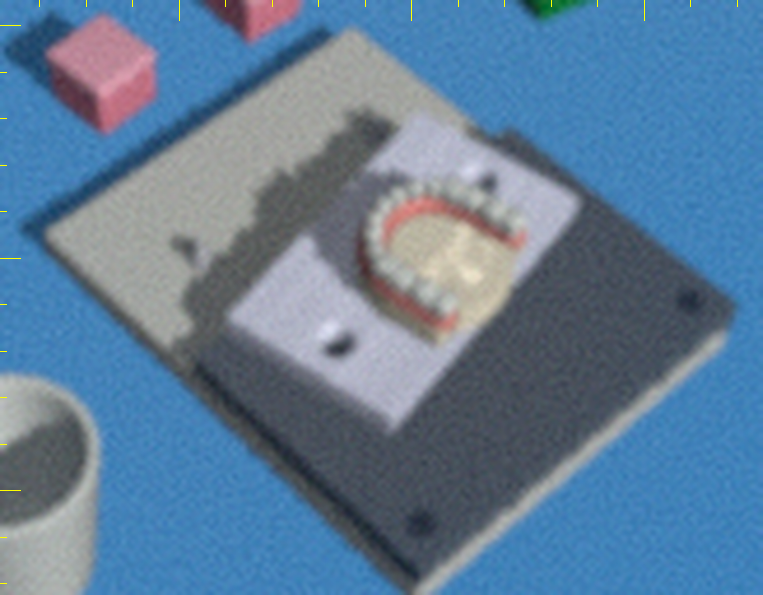

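View pics/z_side.png

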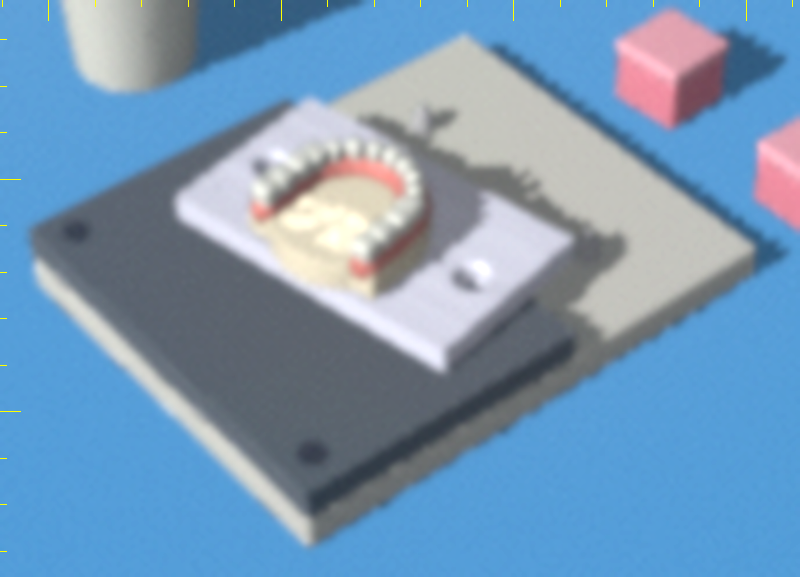

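```bash
cat > run2.py <<'E'
from fit import *
from scipy.optimize import least_squares
k=4.65
O=dict(scene=(262,195),side=(240,212))
BP=np.array([(-80,152,27),(80,152,27),(80,39,27),(-80,39,27),(80,-48,15),(-80,-48,15)])*.001
CP=np.array([(-60,-35,37),(60,-35,37),(60,35,37),(-60,35,37),(45,2,37),(-45,2,37)])*.001
Z=dict(scene=([(737,307),(415,575),(195,365),(512,132),(45,234),(355,27)],[(415,113),(228,315),(393,420),(582,200),(335,338),(480,178)]),
 side=([(312,490),(32,232),(288,102),(575,335),(755,245),(465,36)],[(573,238),(310,98),(178,197),(445,352),(270,162),(473,273)]))
for n in Z:
    c=vision.calibration(n);out=[]
    for P,z,x0 in((BP,Z[n][0],(.574,-.078,-.4)),(CP,Z[n][1],(.6,-.02,-.2))):
        uv=np.array(z)/k-.5+O[n]
        r=least_squares(lambda q:(proj(c,place(P,q))-uv).ravel(),x0,x_scale=[.01,.01,.1])
        out.append(r.x);print(n,r.x[:2]*1000,np.degrees(r.x[2]));print(r.fun.reshape(-1,2).round(1).tolist())
    print("rel",rel(*out))
    b,cc=out
    f=np.load(f"/tmp/{n}0.npz")
    draw(c,f['p'],[(base_segs(),b,(0,255,0)),([circ(s*45,2,4.5,15) for s in(-1,1)]+[circ(s*45,2,1.5,26.5) for s in(-1,1)],b,(0,255,255)),(car_segs(),cc,(0,0,255)),([circ(s*45,2,6,37) for s in(-1,1)],cc,(0,0,255))],f"pics/fit2_{n}.png",(250,190,440,330) if n=="scene" else (230,210,420,340),4)
E
python3 run2.py
```

```text
scene [571.93673753 -78.19846767] -23.670349770958
[[0.5, 0.6], [0.7, 0.3], [-0.5, -1.0], [-0.1, -0.4], [-0.6, 0.1], [-0.0, 0.2]]
scene [594.09139565 -21.72531818] -12.222261529880408
[[1.1, -0.6], [-0.3, 0.4], [-0.4, -0.3], [-0.9, -0.7], [0.6, 0.6], [0.0, 0.5]]
rel (array([-2.38169676, 60.61660672]), np.float64(11.448088241077594))
side [569.90889714 -80.80678881] -29.432215756066206
[[-10.7, -4.0], [0.2, -9.0], [3.6, -4.8], [-4.1, -0.7], [-55.6, -46.9], [62.8, 48.0]]
side [595.0000532  -20.88690098] -12.149104887720227
[[0.4, -0.2], [-0.2, -0.3], [-0.4, -0.4], [0.0, -0.4], [0.4, 0.6], [-0.1, 0.6]]
rel (array([-7.5914129, 64.5161183]), np.float64(17.283110868345975))
```

View pics/fit2_scene.png

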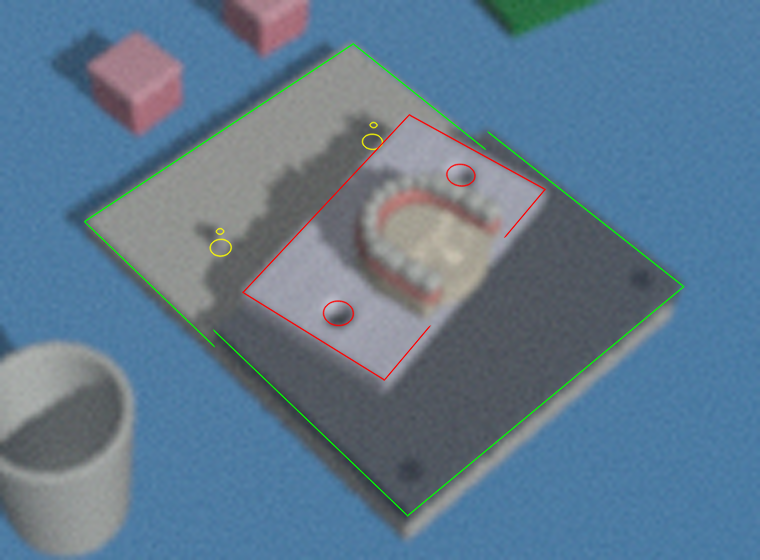

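View pics/fit2_side.png

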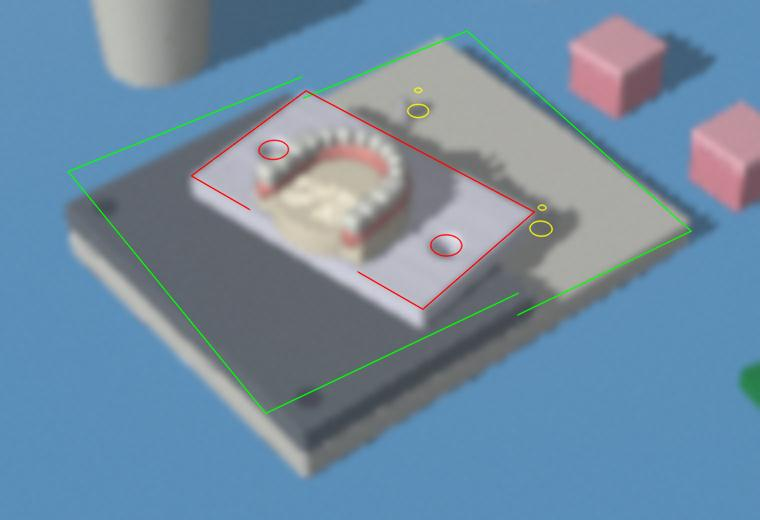

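```bash
sed -i 's/(755,245),(465,36)\]/(465,36),(755,245)]/' run2.py; python3 run2.py
```

```text
scene [571.93673753 -78.19846767] -23.670349770958
[[0.5, 0.6], [0.7, 0.3], [-0.5, -1.0], [-0.1, -0.4], [-0.6, 0.1], [-0.0, 0.2]]
scene [594.09139565 -21.72531818] -12.222261529880408
[[1.1, -0.6], [-0.3, 0.4], [-0.4, -0.3], [-0.9, -0.7], [0.6, 0.6], [0.0, 0.5]]
rel (array([-2.38169676, 60.61660672]), np.float64(11.448088241077594))
side [570.71528836 -77.79319775] -23.090248682858498
[[-0.6, 1.4], [-0.9, -0.4], [-0.5, -0.7], [0.9, -0.5], [-0.0, -0.9], [1.1, 0.1]]
side [595.0000532  -20.88690098] -12.149104887720227
[[0.4, -0.2], [-0.2, -0.3], [-0.4, -0.4], [0.0, -0.4], [0.4, 0.6], [-0.1, 0.6]]
rel (array([2.17264243e-02, 6.18714469e+01]), np.float64(10.941143795138268))
```

View pics/fit2_side.png

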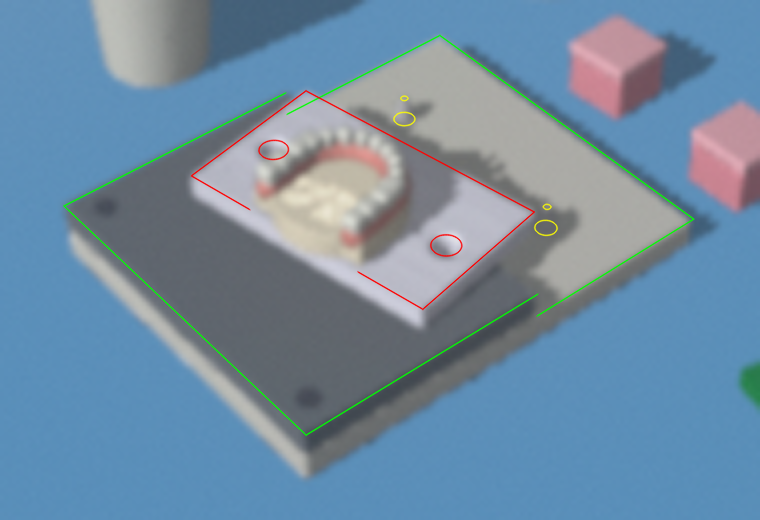

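Both cameras agree on the base at about (571, -78) mm, yaw -23.3°. The carrier relative to it is about (-1, 61.5) mm, +11.2°. Next, the wrist view, to choose the tool's heading.

Run:
```python
from h import *
c=vision.calibration("wrist");o=readout.get_obs()
C=-c['R'].T@c['t'];print("cam pos",C,"fwd",c['R'][2],"right",c['R'][0],"down",c['R'][1],o['eef_pos'],np.degrees(o['orientation']),c['k1'],c['K'][0])
p,d=vision.capture("wrist");cv2.imwrite("pics/w0.png",p[:,:,::-1])
```

```text
cam pos [0.15198238 0.55878315 0.37365501] fwd [ 0.28655316 -0.12526861 -0.94983949] right [ 0.39406595  0.91907922 -0.00232769] down [ 0.87326932 -0.37363239  0.31272915] [0.2266548  0.52781535 0.23044867] [-1.79895565e+02 -1.54876381e-02  1.56751431e+02] -0.012390588552943827 [419.25119695   0.         321.70951189]
```

View pics/w0.png

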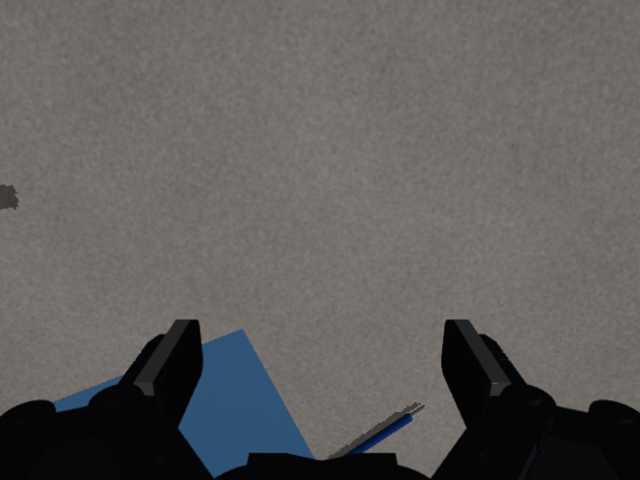

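```bash
cat > plan.py <<'E'
from h import *
def plan(target,n,yaw_deg,yaw0=None,p0=None):
    o=readout.get_obs();p=np.array(o['eef_pos'])*1000 if p0 is None else np.array(p0,float);y=np.degrees(o['orientation'][2]) if yaw0 is None else yaw0
    dy=(yaw_deg-y+180)%360-180
    if n>0 and yaw_deg-y>180: pass
    st=(np.array(target)-p)/n;R=[];X=[]
    for i in range(n):
        a=np.radians(y+dy*i/n)
        X.append([round(st[0]*np.cos(a)+st[1]*np.sin(a),1),round(st[0]*np.sin(a)-st[1]*np.cos(a),1),round(-st[2],1)]);R.append([0,0,round(-dy/n,1)])
    for k in range(0,n,12):
        print("rot",R[k:k+12]);print("xyz",X[k:k+12])
E
python3 - <<'E'
from plan import *
plan([607.5,38.5,130],24,257.8)
from fit import rel
c=vision.calibration("scene")
for n,uv,z in (("cup base",(268,322),0),("bottle",(230,235),0),("boxa",(285,220),0),("boxb",(317,200),0)):
    X=toplane(c,[uv],z)[0];print(n,X,rel((.5713,-.078,np.radians(-23.3)),(X[0],X[1],0))[0])
E
```

```text
rot [[0, 0, np.float64(-4.2)], [0, 0, np.float64(-4.2)], [0, 0, np.float64(-4.2)], [0, 0, np.float64(-4.2)], [0, 0, np.float64(-4.2)], [0, 0, np.float64(-4.2)], [0, 0, np.float64(-4.2)], [0, 0, np.float64(-4.2)], [0, 0, np.float64(-4.2)], [0, 0, np.float64(-4.2)], [0, 0, np.float64(-4.2)], [0, 0, np.float64(-4.2)]]
xyz [[np.float64(-22.6), np.float64(-12.5), np.float64(4.2)], [np.float64(-21.7), np.float64(-14.1), np.float64(4.2)], [np.float64(-20.6), np.float64(-15.7), np.float64(4.2)], [np.float64(-19.4), np.float64(-17.1), np.float64(4.2)], [np.float64(-18.0), np.float64(-18.5), np.float64(4.2)], [np.float64(-16.6), np.float64(-19.8), np.float64(4.2)], [np.float64(-15.1), np.float64(-20.9), np.float64(4.2)], [np.float64(-13.6), np.float64(-22.0), np.float64(4.2)], [np.float64(-11.9), np.float64(-22.9), np.float64(4.2)], [np.float64(-10.2), np.float64(-23.7), np.float64(4.2)], [np.float64(-8.4), np.float64(-24.4), np.float64(4.2)], [np.float64(-6.6), np.float64(-25.0), np.float64(4.2)]]
rot [[0, 0, np.float64(-4.2)], [0, 0, np.float64(-4.2)], [0, 0, np.float64(-4.2)], [0, 0, np.flo
[... 484 characters left out ...]
, np.float64(4.2)], [np.float64(4.7), np.float64(-25.4), np.float64(4.2)], [np.float64(6.5), np.float64(-25.0), np.float64(4.2)], [np.float64(8.4), np.float64(-24.4), np.float64(4.2)], [np.float64(10.1), np.float64(-23.8), np.float64(4.2)], [np.float64(11.8), np.float64(-23.0), np.float64(4.2)], [np.float64(13.5), np.float64(-22.0), np.float64(4.2)], [np.float64(15.1), np.float64(-21.0), np.float64(4.2)]]
cup base [ 0.75215641 -0.09157656  0.        ] [171.4770633   59.06759356]
bottle [ 0.62692973 -0.23825935  0.        ] [ 114.48278846 -125.18553142]
boxa [ 0.55341293 -0.16482191  0.        ] [ 17.91370277 -86.81642355]
boxb [ 0.48190689 -0.13225     0.        ] [-60.64443759 -85.18475593]
```

Emit:
{"name": "servo_tool", "arguments": {"rot": [[0,0,-4.2],[0,0,-4.2],[0,0,-4.2],[0,0,-4.2],[0,0,-4.2],[0,0,-4.2],[0,0,-4.2],[0,0,-4.2],[0,0,-4.2],[0,0,-4.2],[0,0,-4.2],[0,0,-4.2]], "xyz": [[-22,-12,3],[-22,-14,3],[-21,-16,3],[-19,-17,3],[-18,-18,3],[-17,-20,3],[-15,-21,3],[-14,-22,3],[-12,-23,3],[-10,-24,3],[-8,-24,3],[-7,-25,3]], "fingers": [0,0,0,0,0,0,0,0,0,0,0,0]}}

```text
clock: 1.15
eef_pos: [0.4249, 0.2797, 0.189]
orientation: [3.141, -0.008, -2.614]
ft_force: [-0.1, 0.0, 0.2]
gripper_width: 0.998
```

Run:
```python
from plan import *
o=readout.get_obs();print(o['eef_pos'],np.degrees(o['orientation']))
plan([607.5,38.5,130],12,257.8)
```

```text
[0.42490788 0.27969862 0.1890281 ] [ 179.9808641    -0.43418476 -149.76544036]
rot [[0, 0, np.float64(-4.0)], [0, 0, np.float64(-4.0)], [0, 0, np.float64(-4.0)], [0, 0, np.float64(-4.0)], [0, 0, np.float64(-4.0)], [0, 0, np.float64(-4.0)], [0, 0, np.float64(-4.0)], [0, 0, np.float64(-4.0)], [0, 0, np.float64(-4.0)], [0, 0, np.float64(-4.0)], [0, 0, np.float64(-4.0)], [0, 0, np.float64(-4.0)]]
xyz [[np.float64(-3.0), np.float64(-25.0), np.float64(4.9)], [np.float64(-1.3), np.float64(-25.2), np.float64(4.9)], [np.float64(0.5), np.float64(-25.2), np.float64(4.9)], [np.float64(2.2), np.float64(-25.1), np.float64(4.9)], [np.float64(3.9), np.float64(-24.9), np.float64(4.9)], [np.float64(5.6), np.float64(-24.6), np.float64(4.9)], [np.float64(7.3), np.float64(-24.1), np.float64(4.9)], [np.float64(9.0), np.float64(-23.6), np.float64(4.9)], [np.float64(10.6), np.float64(-22.9), np.float64(4.9)], [np.float64(12.1), np.float64(-22.1), np.float64(4.9)], [np.float64(13.6), np.float64(-21.2), np.float64(4.9)], [np.float64(15.1), np.float64(-20.2), np.float64(4.9)]]
```

Tracking is good.

Emit:
{"name": "servo_tool", "arguments": {"rot": [[0,0,-4],[0,0,-4],[0,0,-4],[0,0,-4],[0,0,-4],[0,0,-4],[0,0,-4],[0,0,-4],[0,0,-4],[0,0,-4],[0,0,-4],[0,0,-4]], "xyz": [[-3,-25,5],[-1,-25,5],[0,-25,5],[2,-25,5],[4,-25,5],[6,-25,5],[7,-24,5],[9,-24,5],[11,-23,5],[12,-22,5],[14,-21,5],[15,-20,5]], "fingers": [0,0,0,0,0,0,0,0,0,0,0,0]}}

```text
clock: 2.15
eef_pos: [0.6176, 0.028, 0.122]
orientation: [3.129, -0.006, -1.734]
ft_force: [0.7, 0.7, -0.3]
gripper_width: 0.998
```

Run:
```python
from plan import *
o=readout.get_obs();print(o['eef_pos'],np.degrees(o['orientation']),o['joints'])
c=vision.calibration("wrist");p,d=vision.capture("wrist");cv2.imwrite("pics/w1.png",p[:,:,::-1])
np.savez("/tmp/w1.npz",p=p,d=d,**c)
```

```text
[0.6175685  0.02802839 0.12200203] [179.2842163   -0.31769704 -99.3371907 ] [-0.05511383  0.52456731  0.02508211  1.08432828 -0.00416748 -1.46288368]
```

View pics/w1.png

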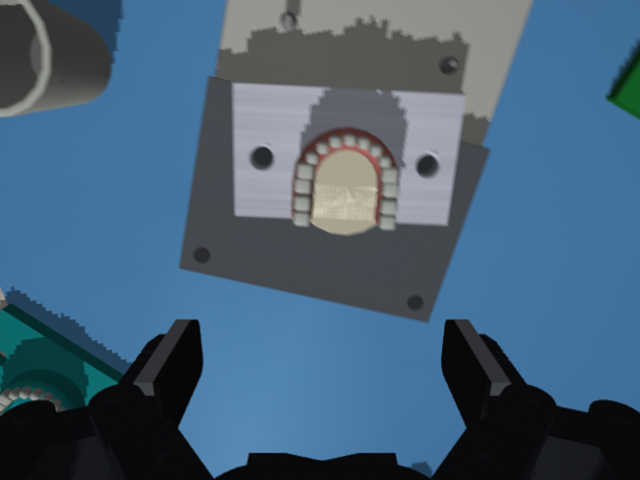

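```bash
cat > run3.py <<'E'
from fit import *
from scipy.optimize import least_squares
def solve(c,P,uv,x0,show=True):
    uv=np.array(uv,float)
    r=least_squares(lambda q:(proj(c,place(P,q))-uv).ravel(),x0,x_scale=[.01,.01,.1])
    if show:print(r.x[:2]*1000,np.degrees(r.x[2]),r.fun.reshape(-1,2).round(1).tolist())
    return r.x
E
python3 - <<'E'
from run3 import *
c=dict(np.load("/tmp/w1.npz"));c['k1']=float(c['k1'])
BP=np.array([(80,152,27),(-80,152,27),(-80,39,27),(80,39,27)])*.001
CP=np.array([(60,35,37),(-60,35,37),(-60,-35,37),(60,-35,37),(45,2,37),(-45,2,37)])*.001
b=solve(c,BP,[(180,268),(429,321),(490,149),(208,77)],(.571,-.078,-.4))
cc=solve(c,CP,[(235,215),(448,225),(463,95),(233,83),(262,157),(428,164)],(.595,-.02,-.2))
print(rel(b,cc))
print(proj(c,place(np.array([(45,2,26.5),(-45,2,26.5)])*.001,b)))
draw(c,c['p'],[(base_segs(),b,(0,255,0)),([circ(s*45,2,1.5,26.5) for s in(-1,1)],b,(0,255,255)),(car_segs(),cc,(0,0,255)),([circ(s*45,2,6,37) for s in(-1,1)],cc,(0,0,255))],"pics/w1f.png",(100,0,560,340),1.7)
# fingertip points: z and lateral in tool frame
pc,uv=cloud(c,c['d'])
for q in((185,322),(200,322),(447,322),(463,322),(140,388),(500,388),(202,350)):
    i=np.argmin(((uv-q)**2).sum(1));X=pc[i]
    o=np.array([.6175685,.02802839,.122]);a=np.radians(-99.34)
    D=X-o;print(q,uv[i],(np.array([D[0]*np.cos(a)+D[1]*np.sin(a),D[0]*np.sin(a)-D[1]*np.cos(a),-D[2]])*1000).round(1))
E
```

```text
[570.7917003  -80.18144988] -22.85531731948121 [[-0.6, 1.1], [-0.3, 1.3], [0.8, -1.0], [0.0, -0.7]]
[594.27660811 -22.58420092] -11.903182141876611 [[-0.1, 0.6], [-1.2, -0.8], [2.0, -0.6], [-0.4, -0.1], [-0.2, 0.3], [-0.3, 0.7]]
(array([-0.73001008, 62.19687346]), np.float64(10.952135177604598))
[[287.29554808  18.57320281]
 [453.17931775  63.23118843]]
(185, 322) [185. 322.] [ 11.6 -45.1 -18.3]
(200, 322) [200. 322.] [-65.3 -83.4 120.9]
(447, 322) [447. 322.] [ 10.7  43.1 -17.7]
(463, 322) [463. 322.] [ 11.9  47.7 -20. ]
(140, 388) [140. 388.] [ 12.4 -45.9 -53.8]
(500, 388) [500. 388.] [ 10.4  46.9 -52.2]
(202, 350) [202. 350.] [-87.7 -83.9 120.5]
```

View pics/w1f.png

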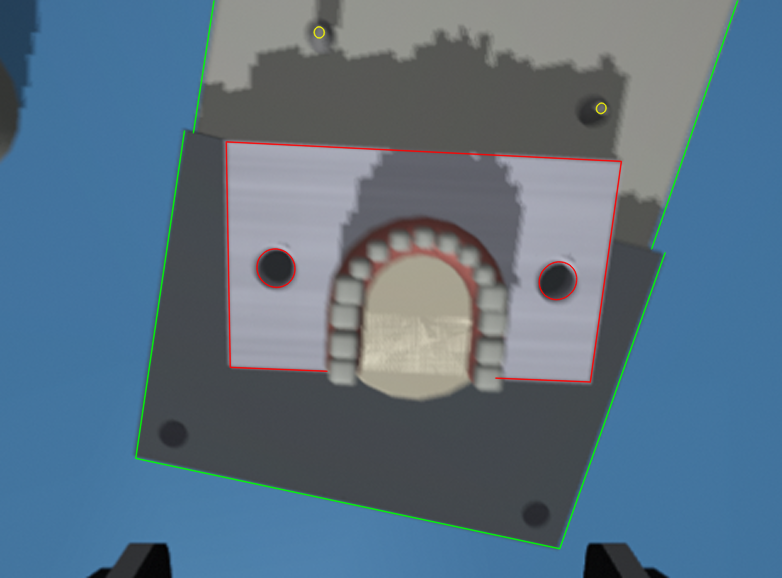

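Run:
```python
from run3 import *
c=dict(np.load("/tmp/w1.npz"));c['k1']=float(c['k1'])
pc,uv=cloud(c,c['d'])
def med(x0,x1,y0,y1):
    m=(uv[:,0]>=x0)&(uv[:,0]<=x1)&(uv[:,1]>=y0)&(uv[:,1]<=y1);return (np.median(pc[m],0)*1000).round(1)
print("ledge",med(250,380,245,270),"plate",med(240,290,185,205),"plateR",med(410,440,190,210),"mat",med(250,350,350,400),"deck",med(330,420,60,80))
for v in range(318,332,2): print(v,med(180,196,v,v),med(448,464,v,v))
```

```text
ledge [620.6  34.9  27.5] plate [641.2  -9.5  37.5] plateR [554.    7.8  37.6] mat [648.7 134.2   1. ] deck [570.1 -64.7  15.6]
318 [718.1  74.5   0.8] [531.5 106.3   1.3]
320 [658.9   8.9 139.9] [570.9  23.4 141. ]
322 [658.5   9.  141.1] [570.9  23.4 142.3]
324 [658.6   9.  142.4] [571.5  23.3 143.7]
326 [658.2   9.1 143.8] [571.7  23.4 145. ]
328 [658.    9.5 144.1] [572.2  23.7 145.9]
330 [657.9   9.4 145.8] [572.5  23.6 147. ]
```

Run:
```python
from plan import *
o=readout.get_obs();print(o['eef_pos'],np.degrees(o['orientation']))
plan([607.1,37.7,40],6,-102)
```

```text
[0.62023755 0.02382994 0.12067034] [179.40463767  -0.47985901 -99.42208227]
rot [[0, 0, np.float64(0.4)], [0, 0, np.float64(0.4)], [0, 0, np.float64(0.4)], [0, 0, np.float64(0.4)], [0, 0, np.float64(0.4)], [0, 0, np.float64(0.4)]]
xyz [[np.float64(-1.9), np.float64(2.5), np.float64(13.4)], [np.float64(-1.9), np.float64(2.6), np.float64(13.4)], [np.float64(-1.9), np.float64(2.6), np.float64(13.4)], [np.float64(-1.9), np.float64(2.6), np.float64(13.4)], [np.float64(-1.8), np.float64(2.6), np.float64(13.4)], [np.float64(-1.8), np.float64(2.6), np.float64(13.4)]]
```

Emit:
{"name": "servo_tool", "arguments": {"rot": [[0.3,0.2,0.6],[0.3,0.2,0.6],[0,0,0.6],[0,0,0.4],[0,0,0.3],[0,0,0],[0,0,0]], "xyz": [[-4,4,2],[-4,4,10],[-3,3,18],[0,3,20],[0,1,18],[0,0,10],[0,0,0]], "fingers": [0,0,0,0,0,0,0]}}

```text
clock: 2.78
eef_pos: [0.6042, 0.0387, 0.0383]
orientation: [-3.142, -0.015, -1.789]
ft_force: [-0.2, 0.4, 0.2]
gripper_width: 0.996
```

```bash
cat > look.py <<'E'
import sys
from run3 import *
def state():
    o=readout.get_obs();p=o['eef_pos']*1000;a=np.degrees(o['orientation'])
    r,dy=rel(np.array([.5712,-.0787,np.radians(-23.1)]),(p[0]/1000,p[1]/1000,np.radians(a[2]+90)))
    print("t",round(o['clock'],2),"tcp",p.round(1),a.round(2),"inbase",r.round(1),"yaw_rel",round(float((dy+180+180)%360-180),2),"F",o['ft_force'].round(1))
def snap(names,tag):
    for n in names:
        c=vision.calibration(n);p,d=vision.capture(n)
        cv2.imwrite(f"pics/{n}_{tag}.png",p[:,:,::-1]);np.savez(f"/tmp/{n}_{tag}.npz",p=p,d=d,**c)
if __name__=="__main__":
    state()
    if len(sys.argv)>2: snap(sys.argv[2:],sys.argv[1])
E
python3 look.py 2 wrist
```

```text
t 2.78 tcp [604.2  38.7  38.3] [-180.     -0.87 -102.49] inbase [-15.7 120.9] yaw_rel -169.39 F [-0.2  0.4  0.2]
```

View pics/wrist_2.png

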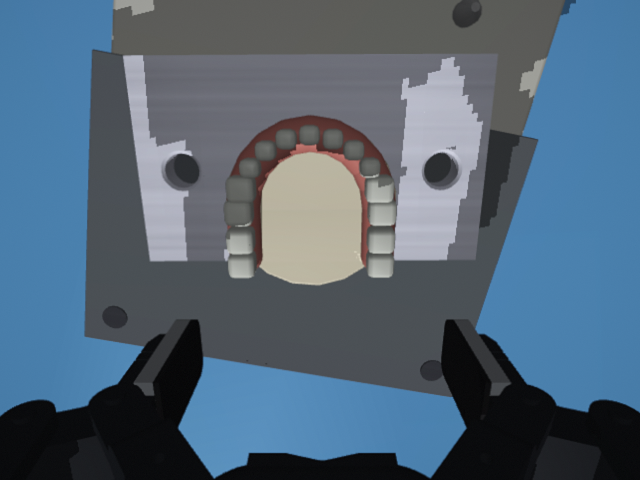

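Emit:
{"name": "servo_tool", "arguments": {"rot": [[0,0.5,0],[0,0.3,0],[0,0,0],[0,0,0]], "xyz": [[0,-2,8],[0,-1,8],[0,0,4],[0,0,0]], "fingers": [0,0,0,0]}}

```text
clock: 3.17
eef_pos: [0.61, 0.0385, 0.0207]
orientation: [-3.136, -0.029, -1.788]
ft_force: [-0.6, 0.2, 0.2]
gripper_width: 1.0
```

```bash
python3 look.py 3 side scene wrist
python3 - <<'E'
import cv2
im=cv2.imread("pics/side_3.png");cv2.imwrite("pics/side_3c.png",cv2.resize(im[190:360,200:430],None,fx=3.4,fy=3.4,interpolation=cv2.INTER_CUBIC))
E
```

```text
t 3.17 tcp [610.   38.5  20.7] [-179.66   -1.68 -102.45] inbase [-10.3 123.1] yaw_rel -169.35 F [-0.6  0.2  0.2]
```

View pics/side_3c.png

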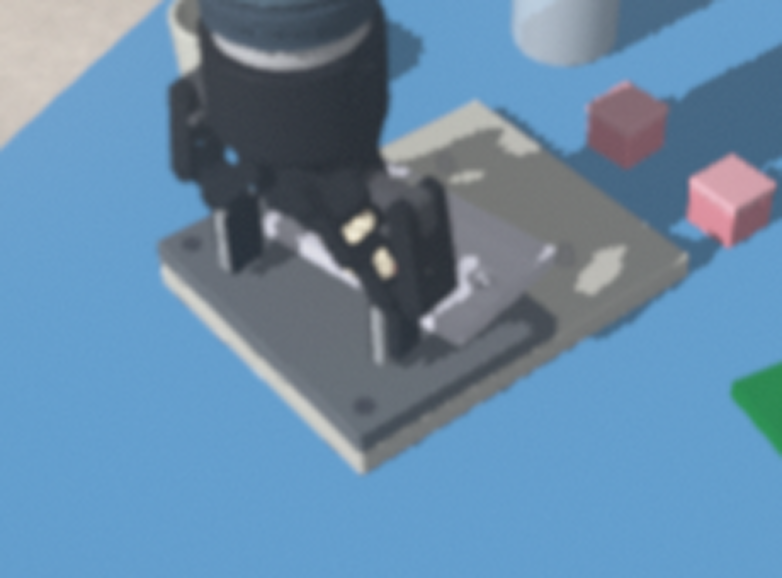

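Emit:
{"name": "servo_tool", "arguments": {"rot": [[0,-1,0],[0,-0.7,0],[0,0,0]], "xyz": [[0,0,2.5],[0,0,2],[0,0,0]], "fingers": [0,0,0]}}

```text
clock: 3.57
eef_pos: [0.6116, 0.0382, 0.0179]
orientation: [-3.132, 0.004, -1.788]
ft_force: [-0.0, 0.4, -0.0]
gripper_width: 1.0
```

```bash
python3 look.py 4 side wrist
python3 - <<'E'
import cv2
im=cv2.imread("pics/side_4.png");cv2.imwrite("pics/side_4c.png",cv2.resize(im[220:330,230:390],None,fx=5,fy=5,interpolation=cv2.INTER_CUBIC))
E
```

```text
t 3.57 tcp [611.6  38.2  17.9] [-179.47    0.22 -102.45] inbase [ -8.7 123.3] yaw_rel -169.35 F [-0.   0.4 -0. ]
```

View pics/side_4c.png

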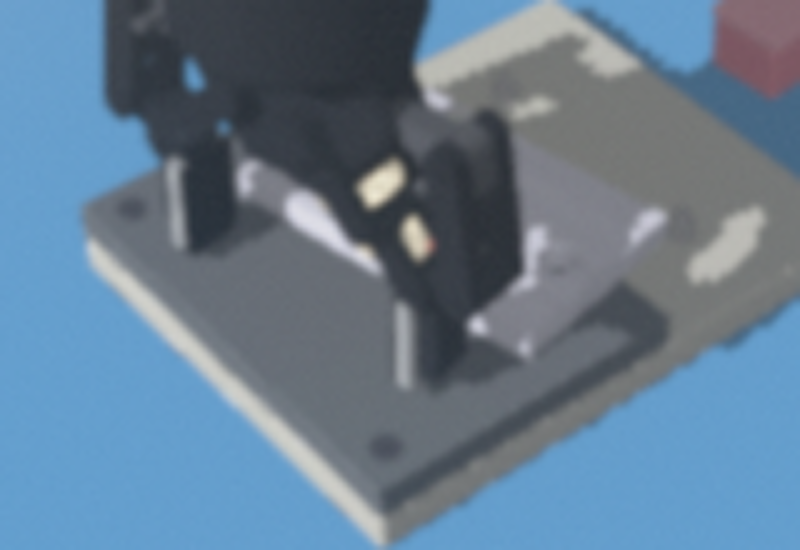

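View pics/wrist_4.png

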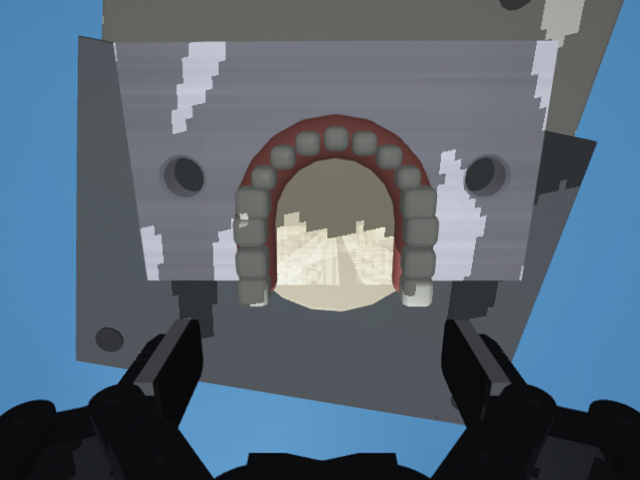

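Emit:
{"name": "servo_tool", "arguments": {"rot": [[0,0,0],[0,0,0],[0,0,0]], "xyz": [[0,2,1.5],[0,2,1.5],[0,0,0]], "fingers": [0,0,0]}}

```text
clock: 3.92
eef_pos: [0.6076, 0.039, 0.0152]
orientation: [-3.132, 0.003, -1.788]
ft_force: [-0.2, -0.1, 0.4]
gripper_width: 1.004
```

```bash
python3 look.py 5 side wrist
python3 - <<'E'
from run3 import *
c=dict(np.load("/tmp/wrist_5.npz"));c['k1']=float(c['k1'])
pc,uv=cloud(c,c['d'])
def med(x0,x1,y0,y1):
    m=(uv[:,0]>=x0)&(uv[:,0]<=x1)&(uv[:,1]>=y0)&(uv[:,1]<=y1);return (np.median(pc[m],0)*1000).round(1)
print("ledge",med(230,400,330,360))
for v in range(318,328,2): print(v,med(180,196,v,v),med(448,464,v,v))
E
```

```text
t 3.92 tcp [607.6  39.   15.2] [-179.45    0.2  -102.47] inbase [-12.7 122.6] yaw_rel -169.37 F [-0.2 -0.1  0.4]
ledge [609.5  39.9  27.5]
318 [650.6  19.8  27.7] [559.   39.5  27.6]
320 [648.   17.6  33.9] [560.3  37.1  33.1]
322 [647.5  17.6  35.4] [560.8  36.7  34.8]
324 [646.8  17.7  36.6] [561.1  36.9  35.8]
326 [646.8  17.9  37.4] [561.4  37.   36.8]
```

View pics/wrist_5.png

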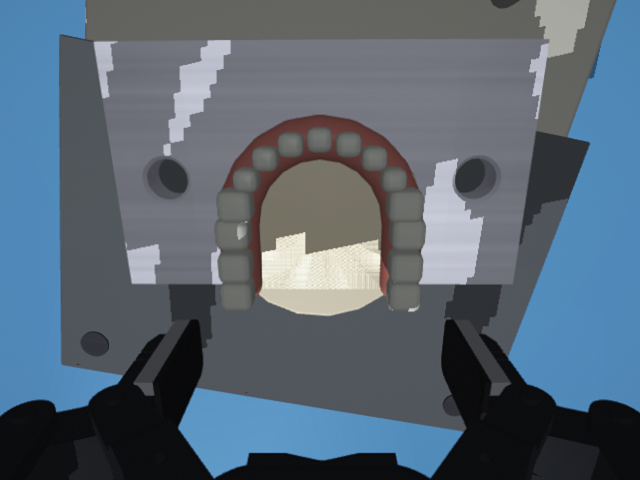

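Emit:
{"name": "servo_tool", "arguments": {"rot": [[0,0,0],[0,0,0],[0,0,0],[0,0,0],[0,0,0],[0,0,0]], "xyz": [[0,0,1],[3,0,0.8],[3,0,0],[3,0,0],[3,0,0],[0,0,0]], "fingers": [0,0,0,0,0,0]}}

```text
clock: 4.52
eef_pos: [0.6065, 0.0275, 0.0145]
orientation: [-3.129, 0.006, -1.787]
ft_force: [-0.0, -0.5, 0.5]
gripper_width: 0.998
```

```bash
python3 look.py 6 wrist
```

```text
t 4.52 tcp [606.5  27.5  14.5] [-179.29    0.33 -102.4 ] inbase [ -9.2 111.6] yaw_rel -169.3 F [-0.  -0.5  0.5]
```

View pics/wrist_6.png

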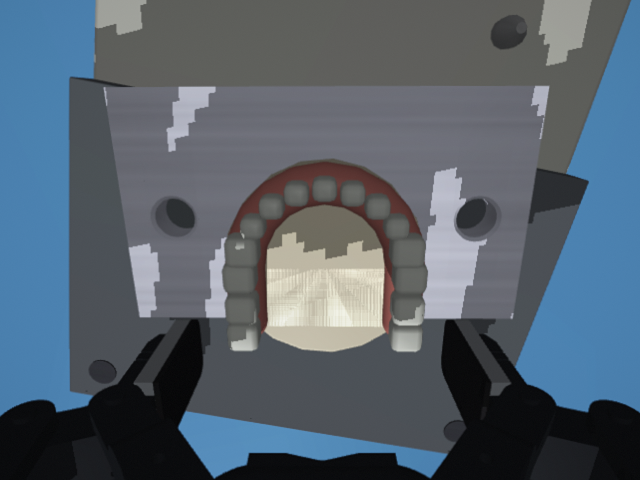

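Emit:
{"name": "servo_tool", "arguments": {"rot": [[-0.3,0,0],[-0.3,0,0],[0,0,0.7],[0,0,0.7],[0,0,0.7],[0,0,0.7],[0,0,0.7],[0,0,0.7],[0,0,0.7],[0,0,0]], "xyz": [[2,0,0],[3,0,0],[3,0,0],[3,0,0],[3,0,0],[3,0,0],[3,-0.1,0],[3,-0.1,0],[3,-0.2,0],[0,0,0]], "fingers": [0,0,0,0,0,0,0,0,0,0]}}

```text
clock: 5.4
eef_pos: [0.6009, 0.0012, 0.0144]
orientation: [-3.141, 0.01, -1.881]
ft_force: [0.9, 0.8, -0.3]
gripper_width: 0.997
```

```bash
python3 look.py 7 wrist scene side
```

```text
t 5.4 tcp [600.9   1.2  14.4] [-179.96    0.57 -107.78] inbase [-4.  85.2] yaw_rel -174.68 F [ 0.9  0.8 -0.3]
```

View pics/wrist_7.png

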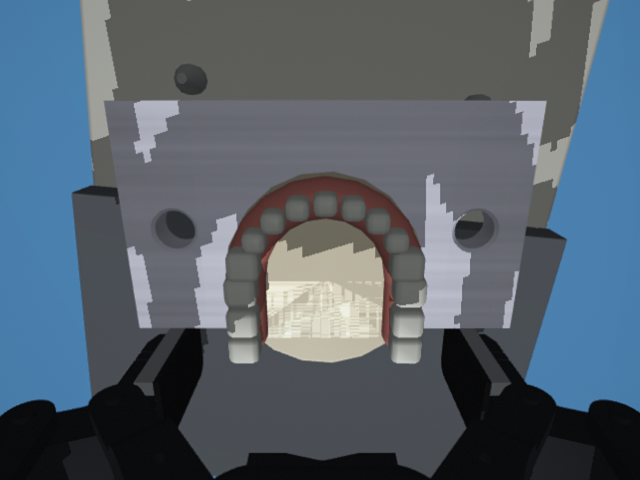

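Run:
```python
from run3 import *
c=dict(np.load("/tmp/wrist_7.npz"));c['k1']=float(c['k1'])
BP=np.array([(80,39,27),(-80,39,27),(45,2,26.5)])*.001
CP=np.array([(60,35,37),(-60,35,37),(-60,-35,37),(60,-35,37),(45,2,37),(-45,2,37)])*.001
b=solve(c,BP,[(73,193),(566,239),(183,77)],(.571,-.078,-.4))
cc=solve(c,CP,[(138,328),(510,327),(546,101),(104,101),(174,229),(475,229)],(.595,-.02,-.2))
print(rel(b,cc),rel(np.array([.5712,-.0787,np.radians(-23.1)]),cc))
draw(c,c['p'],[(base_segs(),b,(0,255,0)),([circ(s*45,2,1.5,26.5) for s in(-1,1)],b,(0,255,255)),(car_segs(),cc,(0,0,255)),([circ(s*45,2,6,37) for s in(-1,1)],cc,(0,0,255))],"pics/w7f.png",(40,0,600,400),1.4)
```

```text
[569.64285219 -79.07036497] -23.361221851416836 [[-0.7, -1.2], [0.9, -0.2], [-0.1, 1.4]]
[584.95597766 -43.53902896] -17.720339400702585 [[2.0, -1.2], [-1.4, -0.2], [-0.8, -0.7], [0.3, -0.6], [0.4, 1.1], [-0.4, 1.0]]
(array([-3.13173473e-02,  3.86906535e+01]), np.float64(5.640882450714251)) (array([-1.14191003, 37.73879764]), np.float64(5.379660599297416))
```

View pics/w7f.png

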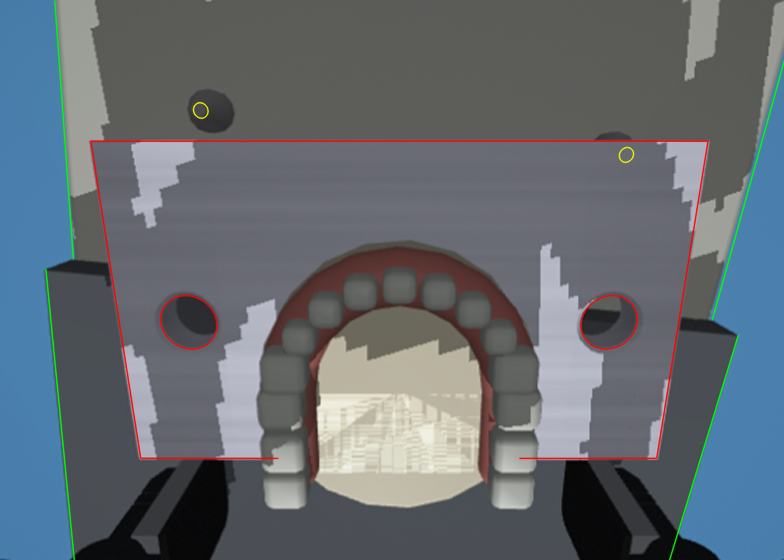

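Emit:
{"name": "servo_tool", "arguments": {"rot": [[0,0,0.7],[0,0,0.7],[0,0,0.7],[0,0,0.7],[0,0,0.7],[0,0,0.7],[0,0,0.7],[0,0,0.6],[0,0,0]], "xyz": [[3,-0.3,0],[3,-0.3,0],[3,-0.3,0],[3,-0.4,0],[3,-0.4,0],[3,-0.5,0],[2,-0.5,0],[2,-0.5,0],[0,0,0]], "fingers": [0,0,0,0,0,0,0,0,0]}}

```text
clock: 6.3
eef_pos: [0.5965, -0.0213, 0.0144]
orientation: [-3.141, 0.012, -1.985]
ft_force: [1.2, 0.6, -0.2]
gripper_width: 1.002
```

```bash
python3 look.py 8 wrist scene side
```

```text
t 6.3 tcp [596.5 -21.3  14.4] [-179.99    0.69 -113.74] inbase [ 0.8 62.7] yaw_rel 179.36 F [ 1.2  0.6 -0.2]
```

View pics/wrist_8.png

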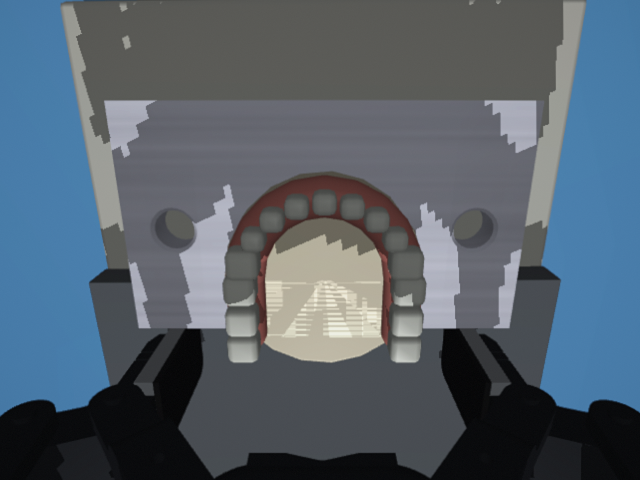

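```bash
cat > m8.py <<'E'
from run3 import *
import sys
c=dict(np.load("/tmp/wrist_8.npz"));c['k1']=float(c['k1'])
BP=np.array([(80,39,27),(-80,39,27),(80,-48,15),(-80,-48,15)])*.001
CP=np.array([(60,35,37),(-60,35,37),(-60,-35,37),(60,-35,37),(45,2,37),(-45,2,37)])*.001
b=solve(c,BP,[(91,283),(559,280),(62,5),(585,3)],(.571,-.078,-.4))
cc=solve(c,CP,[(138,328),(510,328),(540,101),(105,101),(174,229),(475,229)],(.595,-.02,-.2))
print(rel(b,cc),rel(np.array([.5712,-.0787,np.radians(-23.1)]),cc))
draw(c,c['p'],[(base_segs(),b,(0,255,0)),([circ(s*45,2,1.5,26.5) for s in(-1,1)],b,(0,255,255)),(car_segs(),cc,(0,0,255)),([circ(s*45,2,6,37) for s in(-1,1)]+[circ(s*45,2,6,27) for s in(-1,1)],cc,(0,0,255))],"pics/w8f.png",(40,0,600,400),1.4)
E
python3 m8.py
```

```text
[570.20458327 -77.84886449] -23.403697551645113 [[-1.3, 1.7], [0.8, 2.5], [-3.6, -0.2], [4.0, -1.2]]
[576.37704157 -64.32814967] -23.60101784082095 [[1.4, -0.7], [-2.2, -1.3], [4.2, -0.6], [-2.0, 0.1], [-0.5, 1.7], [-1.3, 1.2]]
(array([ 0.2941198 , 14.86009638]), np.float64(-0.1973202891758388)) (array([-0.87665619, 15.25068246]), np.float64(-0.5010178408209504))
```

View pics/w8f.png

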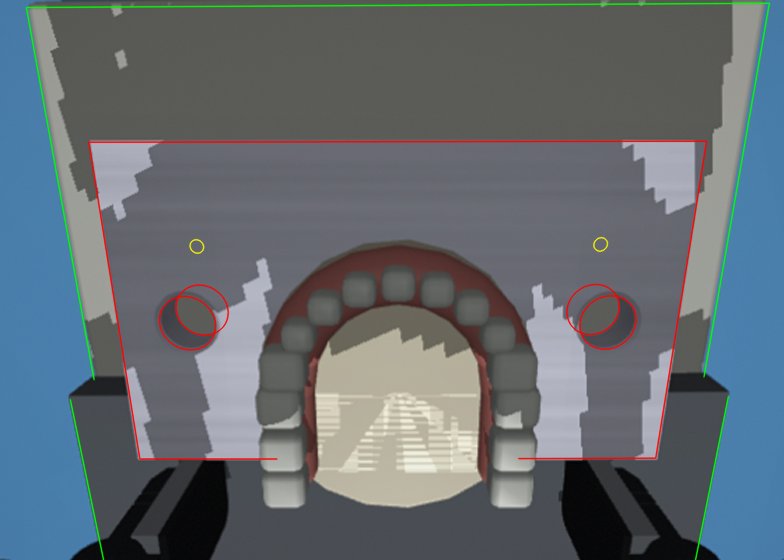

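Emit:
{"name": "servo_tool", "arguments": {"rot": [[0,0,0],[0,0,0],[0,0,0],[0,0,0],[0,0,0],[0,0,0]], "xyz": [[2,0,0],[2,0,0],[2,0,0],[2,0,0],[2,0,0],[0,0,0]], "fingers": [0,0,0,0,0,0]}}

```text
clock: 6.95
eef_pos: [0.5923, -0.0304, 0.0142]
orientation: [-3.142, 0.013, -1.983]
ft_force: [1.6, 0.9, 0.2]
gripper_width: 0.997
```

```bash
python3 look.py 9 wrist side
```

```text
t 6.95 tcp [592.3 -30.4  14.2] [-180.      0.72 -113.61] inbase [ 0.4 52.7] yaw_rel 179.49 F [1.6 0.9 0.2]
```

View pics/wrist_9.png

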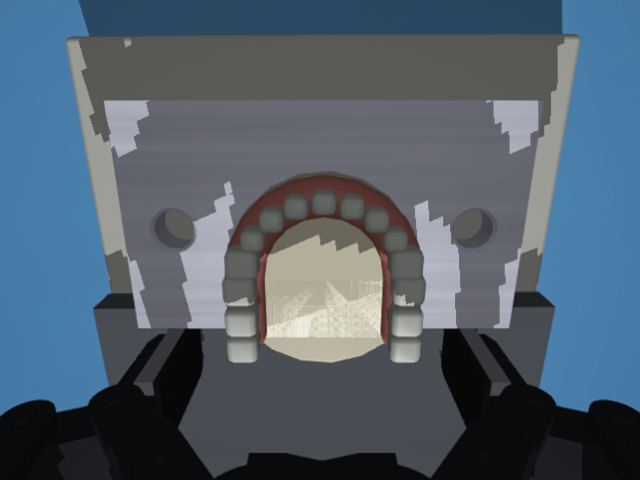

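Emit:
{"name": "servo_tool", "arguments": {"rot": [[0,0,0],[0,0,0],[0,0,0],[0,0,0]], "xyz": [[1.2,0,0],[1.2,0,0],[1.2,0,0],[0,0,0]], "fingers": [0,0,0,0]}}

```text
clock: 7.38
eef_pos: [0.5902, -0.0344, 0.014]
orientation: [3.141, 0.011, -1.983]
ft_force: [0.5, 0.2, 0.6]
gripper_width: 1.0
```

```bash
python3 look.py 10 wrist side
```

```text
t 7.38 tcp [590.2 -34.4  14. ] [ 179.98    0.62 -113.62] inbase [ 0.1 48.2] yaw_rel 179.48 F [0.5 0.2 0.6]
```

View pics/wrist_10.png

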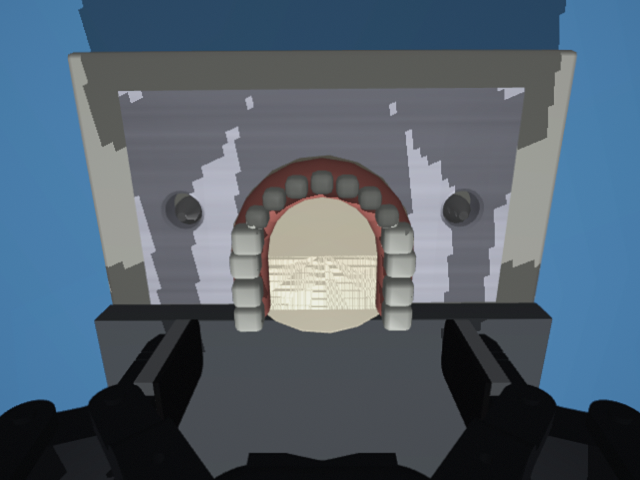

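It has dropped, and pins show in both holes at (185,208) and (460,207). I'll back off, then check the height.

Emit:
{"name": "servo_tool", "arguments": {"rot": [[0,0,0],[0,0,0],[0,0,0],[0,0,0],[0,0,0],[0,0,0],[0,0,0],[0,0,0],[0,0,0],[0,0,0]], "xyz": [[-3,0,0],[-5,0,-4],[-6,0,-10],[-8,0,-16],[-8,0,-18],[-6,0,-18],[-4,0,-18],[0,0,-14],[0,0,-8],[0,0,0]], "fingers": [0,0,0,0,0,0,0,0,0,0]}}

```text
clock: 8.32
eef_pos: [0.6049, 0.0065, 0.1246]
orientation: [3.135, 0.009, -1.982]
ft_force: [0.3, 1.1, 0.3]
gripper_width: 0.998
```

```bash
python3 look.py 11 wrist scene side
python3 - <<'E'
import cv2
im=cv2.imread("pics/side_11.png");cv2.imwrite("pics/side_11c.png",cv2.resize(im[190:350,220:430],None,fx=3.7,fy=3.7,interpolation=cv2.INTER_CUBIC))
E
```

```text
t 8.32 tcp [604.9   6.5 124.6] [ 179.65    0.51 -113.55] inbase [-2.4 91.6] yaw_rel 179.55 F [0.3 1.1 0.3]
```

View pics/wrist_11.png

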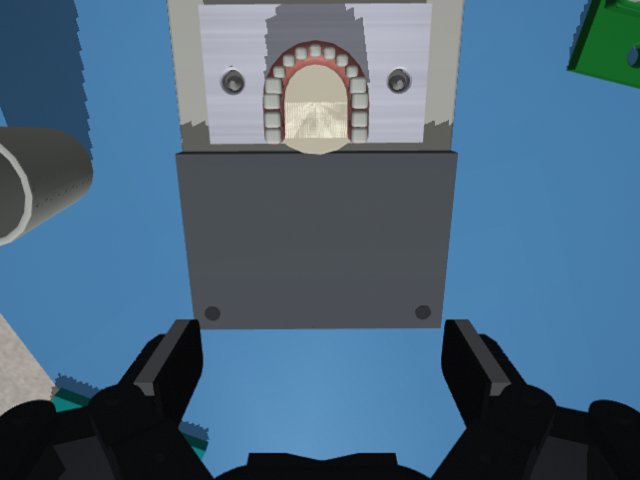

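View pics/side_11c.png

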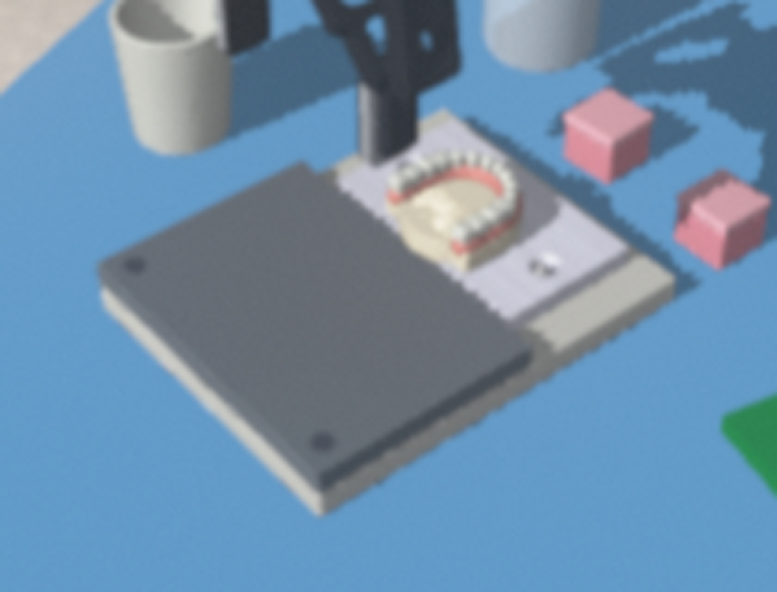

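Run:
```python
from run3 import *
c=dict(np.load("/tmp/wrist_11.npz"));c['k1']=float(c['k1'])
pc,uv=cloud(c,c['d'])
def med(x0,x1,y0,y1):
    m=(uv[:,0]>=x0)&(uv[:,0]<=x1)&(uv[:,1]>=y0)&(uv[:,1]<=y1);return (np.median(pc[m],0)*1000).round(1)
print("plate BL",med(215,250,115,138),"BR",med(380,420,115,138),"TL",med(208,240,15,45),"TR",med(395,425,15,45),"ledge",med(220,420,180,290),"deck",med(182,195,60,110))
from look import state; state()
b=solve(c,np.array([(80,39,27),(-80,39,27),(80,152,27),(-80,152,27)])*.001,[(177,154),(457,153),(194,328),(441,328)],(.571,-.078,-.4))
cc=solve(c,np.array([(60,35,25),(-60,35,25),(60,-35,25),(-60,-35,25)])*.001,[(208,144),(426,143),(200,5),(432,4)],(.571,-.078,-.4))
print(rel(b,cc))
```

```text
plate BL [622.2 -75.2  25.6] BR [536.7 -37.9  25.7] TL [ 604.  -120.4   25.5] TR [515.  -81.7  25.6] ledge [602.8   2.   27.5] deck [ 636.7 -105.5   15.6]
t 8.47 tcp [603.1   6.2 121.8] [ 179.41    0.42 -113.58] inbase [-4.  90.6] yaw_rel 179.52 F [-0.2 -0.3 -0.6]
[569.28151653 -78.88025508] -23.507627713669795 [[-1.4, -0.8], [1.3, -0.0], [1.0, 1.0], [-0.8, 0.2]]
[568.94720092 -80.08607477] -23.258815521297798 [[3.1, -0.2], [-3.0, -0.3], [-0.7, -0.0], [0.6, 0.2]]
(array([ 0.17439693, -1.23909393]), np.float64(0.24881219237199892))
```

```bash
python3 -c "
from station import ctrl,readout
print(ctrl.hand_in()); print(readout.get_obs()['clock'])"
```

```text
the job is handed in; nothing more can be done
None
the job is handed in; nothing more can be done
```

The aluminium carrier plate is seated flat on the deck with both holes over their pins. I handed the job in at about 8.5 s on the robot's clock.

**What I did:** I set the open fingers behind the plate's trailing edge, one on each side of the jaw model. I pushed it about 62 mm along the ledge and turned it about 11° straight on the way. It dropped onto the pins by itself. The fingers then backed off and lifted clear. The plate was never pinched or lifted.

**Last checks:**
- **Height:** all four corners of the plate top read 25.5–25.7 mm, the ledge 27.5 mm and the deck 15.6 mm. That puts the plate flat and fully down, given a depth offset of about +0.5 mm.
- **Position:** the fit from the last wrist picture put the plate 0.2 mm off in x, 1.2 mm off in y and 0.25° askew. That is within the play of the pins, and a pin shows in each hole.
- **Forces:** readings at the end of each move were 2 N or less.
- **Surroundings:** the last pictures showed nothing disturbed among the cup, bottle and boxes. I checked those by eye only and did not measure them again.

**Disagreements:** the cameras differed by about 2–3 mm and up to 1° on where the base and plate lay. I steered by the plate's position relative to the base, taken from wrist pictures. The open fingertips also measured about 16–17 mm back from the TCP, not the stated 13 mm, so I pushed with the tool 1–2 mm lower than first planned.

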